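Rack the spice jars, latch the retaining frame and prove it holds

ROBOT

A 7-joint arm with a two-finger parallel gripper is mounted at the origin on the work surface. World frame = base frame: x ahead of the robot, y to its left, z up, the work surface at z = 0. Lengths are in m, angles in rad, forces in N, time in s.
With the tool pointing down it reaches from about 0.4 to 0.875 m from the base axis. Payload 19.3 kg.
Tool frame: the origin (TCP) lies on the centre line of the jaws, within the pads' length; the fingertips stand 8 mm ahead of it and the grasp point (between the pads) lies 11 mm behind it; z points along the fingers, y is the line along which they close (so a half turn about z gives the same grasp; the last joint's range is limited). The gripper opens to 85 mm and grips with 20 to 120 N. Pads are 22 mm wide; open, the fingers measure 114 mm over their backs; the gripper's body (76 mm by 85 mm) begins 54 mm behind the grasp point. The pads swing forward as they close: fully open they stand 13 mm farther back than shut.
Start: joints at [1.144, 0.521, -0.036, 1.599, 0.021, 1.021, -0.113], TCP at [0.218, -0.586, 0.239] pointing down, gripper open.
Joint ranges: [-2.91, 2.91], [-0.3, 2.13], [-1.5, 1.42], [0.17, 2.43], [-1.26, 4.41], [0.16, 1.93], [-2.52, 2.52]. Speed limits (rad/s): [1.89, 1.89, 2.39, 2.39, 3.01, 3.01, 3.01].

INTERFACE

Orientations are given as [roll, pitch, yaw] about the fixed x, y, z axes, in that order (R = Rz(yaw) Ry(pitch) Rx(roll)).
In Python, from workcell import status, grab_frame, camera_params, bot, search_frame, silhouettes gives the robot as it stands.
- The arm moves only by the shell command python3 -m creep 'ROWS' [FORCE]. ROWS is JSON, a list of rows, each a list of 5 numbers: the shift along the tool's x, y, z in units of 60 mm (1.0 is 60 mm), then the turn about the tool's z in units of 8 degrees (1.0 is 8 degrees), then the opening, from 0 (shut) to 1 (fully open). In form: [[x, y, z, twist, hand], ...]. A call has 1 to 5 rows; each row is the pose to reach, as a shift and turn from the pose commanded when the call began, along the tool's axes at that moment; what a row does not reach only later rows make up. A row lasts 1/8 s, in which the tool goes at most 62.5 mm and 10.7 degrees, less where a joint would pass 70% of its speed; a pose out of reach is approached as far as the arm can. A call with a gripper value outside its range is refused whole. The fingers move at their own pace and stop on an object; FORCE is the grip in N (left out, the last holds). Time passes only in rows, so rows that repeat a pose let the fingers close. It gives the time, the measured TCP pose, the force, the opening and the grip force at its end, in the units of the state.
- status.observe(): the state, without advancing time (a new reading comes with each control period).
- grab_frame(name): name is "side" or "top"; returns the picture (480x640x3 uint8, blue, green, red); there is no depth.
- camera_params(name): a dict with "K" (3x3 intrinsics, pixels), "k1" (the pictures are not rectified: a ray, as slopes to the right and down, at radius r is drawn at 1 + k1 r^2 times it, then the intrinsics apply), "rvec" (rotation vector, rad) and "tvec" (3), from world to camera coordinates, as OpenCV has them. Camera axes: x right, y down, z forward; pixel columns grow to the right and rows downward; lengths in m; the calibration is good to about 2 mm. A picture is of the moment at which its call begins. camera_params takes no time and is no camera call.
- bot.job_done(): hands the job in; it is judged then, once.
Trained networks look in the newest picture that a camera, given by its name, has taken for a name from the list of things; names that differ only in an ending like _2 or _b are one class to them, and where a whole thing is asked for, a point or a joint stands for the part that bears it (a point fixed in the world has none). Each returns a list of dicts, best first, with "p" (0 to 1); they miss things now and then, are a little off and sometimes report something else, mostly with a low value. They report only what shows in the picture. A call takes as long as a camera call. They do not tell look-alikes from the thing itself.
- search_frame(camera, name): "extent" ([left, top, right, bottom] as shares, 0 to 1, of the picture: columns of its width, rows of its height, round what is visible of it).
- silhouettes(camera, name): "mask" (480x640 bool, what is visible of it) and "extent" ([left, top, right, bottom] as shares, 0 to 1, of the picture: columns of its width, rows of its height, round what is visible of it).
The state is a dict: "clock": time; "qpos": joint angles; "qd": joint speeds; "joint_efforts": joint torques, N m; "position": TCP position; "tool_rot": TCP orientation; "force": force on the tool from outside, world axes, zero at the start; "moment": the same for the moment, N m; "grip_width": finger opening in m; "finger_force": force on a finger pad.
Only numpy, scipy, OpenCV 4.12 (cv2) and the standard library are available. Lean on these libraries where they do the work, as an engineer would, in place of code of your own. Each camera call takes 0.05 s, during which the arm holds its last target. There are 200 camera calls.

TASK

Stand every frosted spice jar on the counter upright in its own pocket of the oak rack, lower the steel retaining frame over them, then swing the red-handled hook up until it is fully home over the frame's front bar. Then pull the front bar up against the closed hook with about 12 newtons (never more than 24) for about a second to prove it holds, and let it settle back down and let go, leaving the frame down, the hook closed and everything else on the counter where it was.

Things in the scene. Friction and masses are not known exactly. Their poses are not given: they have to be found in the camera images.
- jar1: a frosted glass spice jar with a steel twist cap, one upright cylinder 48 mm in diameter (cap 47 mm) and 64 mm tall, about 160 g, heavy thick glass base; origin at the centre of its underside, z up. May be absent
- jar2: a frosted glass spice jar with a black plastic twist cap, one upright cylinder 48 mm in diameter (cap 47 mm) and 64 mm tall, about 160 g, heavy thick glass base; origin at the centre of its underside, z up. May be absent
- jar3: a frosted glass spice jar with a blue plastic twist cap, one upright cylinder 48 mm in diameter (cap 47 mm) and 64 mm tall, about 160 g, heavy thick glass base; origin at the centre of its underside, z up. May be absent
- jar4: a frosted glass spice jar with a green plastic twist cap, one upright cylinder 48 mm in diameter (cap 47 mm) and 64 mm tall, about 160 g, heavy thick glass base; origin at the centre of its underside, z up. May be absent
- jar5: a frosted glass spice jar with a copper twist cap, one upright cylinder 48 mm in diameter (cap 47 mm) and 64 mm tall, about 160 g, heavy thick glass base; origin at the centre of its underside, z up. May be absent
- rack: fixed oak spice rack on the counter: a block 470 mm long (its y) by 80 mm deep (its x), top 32 mm above the counter, with five square pockets in one row along its y, 88 mm apart. Origin at the counter under the middle pocket; its -x side looks towards the robot, z up. Two steel hinge posts (to 92 mm height) stand at its back corners, at x = +60 mm, y = +-222 mm
- pocket1 (a point): centre of the floor of pocket 1 (rack y = -176 mm), 8 mm above the counter; the pocket is 58 mm square and 24 mm deep. A seated jar stands upright on this floor, its cap 72 mm above the counter; any jar may go in any pocket, one each
- pocket2 (a point): centre of the floor of pocket 2 (rack y = -88 mm), 8 mm above the counter; the pocket is 58 mm square and 24 mm deep. A seated jar stands upright on this floor, its cap 72 mm above the counter; any jar may go in any pocket, one each
- pocket3 (a point): centre of the floor of pocket 3 (rack y = 0 mm), 8 mm above the counter; the pocket is 58 mm square and 24 mm deep. A seated jar stands upright on this floor, its cap 72 mm above the counter; any jar may go in any pocket, one each
- pocket4 (a point): centre of the floor of pocket 4 (rack y = 88 mm), 8 mm above the counter; the pocket is 58 mm square and 24 mm deep. A seated jar stands upright on this floor, its cap 72 mm above the counter; any jar may go in any pocket, one each
- pocket5 (a point): centre of the floor of pocket 5 (rack y = 176 mm), 8 mm above the counter; the pocket is 58 mm square and 24 mm deep. A seated jar stands upright on this floor, its cap 72 mm above the counter; any jar may go in any pocket, one each
- frame (a joint): angle (rad) of the steel retaining frame, a ladder of rods hinged along the rack's back (axis parallel to rack y, 60 mm behind (+x) the pocket centres, 84 mm up): 0 = lowered, level over the caps; grows as it swings up and back; 1.6 to 1.85 at the start, stop 1.95. Stays put near upright; sinks shut slowly by itself below about 0.9
- bar_left (a point): on the axis of the frame's front bar, 132 mm to the rack's +y side of its middle: a good place to pinch. The bar is a round steel rod, 10 mm thick, 444 mm long along rack y, 120 mm from the hinge axis; lowered it lies 84 mm up, 60 mm in front (-x) of the pocket centres. A side arm joins each end; an 8 mm rod lies halfway to the hinge, above the caps
- bar_right (a point): the same on the front bar, 132 mm to the rack's -y side of its middle
- hook (a joint): angle (rad) of the latch hook at the middle of the rack's front: 0 = upright against its stop, its claw 2 mm above the lowered front bar (caught); grows as it leans out towards the robot; 0.6 to 1.1 at the start, stop at 1.2. Light friction holds it where it is left
- hook_handle (a point): middle of the hook's red cross handle, a round rod 10 mm thick, 100 mm long along rack y, 106 mm from the hook's pivot; the hook's 14 mm wide arm joins it at its middle, so pinch it about 28 mm to either side. With the hook closed it is 135 mm above the counter, 11 mm further from the jars than the bar
- hook_pivot (a point): the hook's pivot (axis parallel to the rack's y), 57 mm in front (-x) of the pocket centres, 30 mm above the counter when unloaded; it rides up with the spring
- spring (a joint): stretch (m) of the spring under the hook's pivot: 0 unloaded, stop at 0.014; it stretches straight up 1 mm for every 2 N of pull on the hook (2000 N/m), so 12 N reads 0.006. When the caught front bar is pulled up it first rises 2 mm to the claw, then loads the spring
- salt_pig: bystander: steel salt pig, 112 mm across, 106 mm tall; origin under its centre
- dish: bystander: small terracotta dish, 96 mm across, 22 mm tall; origin under its centre
- spoon: bystander: white ceramic spoon, about 135 mm long, lying across the dish; origin at the level of the dish's underside
- mill: bystander: dark wood pepper mill, 56 mm across, 160 mm tall; origin under its centre
- oil: bystander: green glass oil bottle, 64 mm across, 190 mm tall; origin under its centre
- timer: bystander: yellow kitchen timer, 68 mm across, 50 mm tall; origin under its centre
Mind the look-alikes: they are no part of the job. Leave any pink or purple look-alike of the jar5 alone.

How it is judged:
On the way, in this order (a step that is already met when the one before it is completed fails the run):
1. every jar present stands upright on the floor of a pocket ((distance between jar1 and pocket1 below 0.012 m or distance between jar1 and pocket2 below 0.012 m or distance between jar1 and pocket3 below 0.012 m or distance between jar1 and pocket4 below 0.012 m or distance between jar1 and pocket5 below 0.012 m) and (distance between jar2 and pocket1 below 0.012 m or distance between jar2 and pocket2 below 0.012 m or distance between jar2 and pocket3 below 0.012 m or distance between jar2 and pocket4 below 0.012 m or distance between jar2 and pocket5 below 0.012 m) and (distance between jar3 and pocket1 below 0.012 m or distance between jar3 and pocket2 below 0.012 m or distance between jar3 and pocket3 below 0.012 m or distance between jar3 and pocket4 below 0.012 m or distance between jar3 and pocket5 below 0.012 m) and (distance between jar4 and pocket1 below 0.012 m or distance between jar4 and pocket2 below 0.012 m or distance between jar4 and pocket3 below 0.012 m or distance between jar4 and pocket4 below 0.012 m or distance between jar4 and pocket5 below 0.012 m) and (distance between jar5 and pocket1 below 0.012 m or distance between jar5 and pocket2 below 0.012 m or distance between jar5 and pocket3 below 0.012 m or distance between jar5 and pocket4 below 0.012 m or distance between jar5 and pocket5 below 0.012 m) and angle between each of jar1, jar2, jar3, jar4, jar5's own z axis and vertical below 0.25 rad), for 0.2 s.
2. the frame is lowered over the seated jars, the hook not yet closed (all of step 1 and value of joint frame below 0.05 rad and value of joint hook above 0.3 rad), for 0.2 s.
3. the hook is fully closed over the lowered bar (value of joint hook below 0.06 rad and value of joint frame below 0.05 rad), for 0.2 s.
4. the bar is pulled up against the closed hook with at least 8 N (spring stretched 4 mm) for 0.4 s (value of joint spring above 0.004 m and value of joint frame above 0.03 rad and value of joint hook below 0.12 rad), for 0.4 s.
At the end, for the whole second after the job is handed in: Every jar present stands upright (within 0.25 rad) on a pocket floor (origin within 12 mm of a pocket site), the frame is down (under 0.05 rad), the hook closed (under 0.08 rad) and its spring unloaded (under 1.5 mm) (all of step 1 and value of joint frame below 0.05 rad and value of joint hook below 0.08 rad and value of joint spring below 0.0015 m); the robot touches nothing.
It fails at once if the latch is pulled with more than 24 N (spring beyond 12 mm) (value of joint spring above 0.012 m).
It fails at once if a bystander is shifted by more than 30 mm (distance of any of salt_pig, dish, spoon, mill, oil, timer from where it was at the start of the episode above 0.03 m).
Of jar1, jar2, jar3, jar4, jar5 only 3 to 5 are there at a start; the rules pass over those that are not, and their reading is None.
At some moment in a run one of jar1, jar2, jar3, jar4, jar5 may be knocked a few centimetres aside while the robot is not near it.
It also fails if it takes over 210 s, if anything falls off the work surface, if the arm or the gripper's body presses on something with over 40 N, if the wrist force passes 120 N, or if a joint passes its speed limit or range.

## Working session

There is one attempt and no reset: what is moved stays moved. The work goes in short steps, Python scripts to look and compute and a shell command to move; the robot and the scene stay as the last step left them, time stands still between calls to the robot, and variables do not carry over. Pictures are saved under pics/ and viewed, at most 14 in all, crops included, and the job is handed in when it is done.

```bash
mkdir -p pics; ls; python3 - <<'E'
from workcell import status, grab_frame, camera_params
import cv2
print(status.observe())
for c in ("top","side"):
    cv2.imwrite(f"pics/{c}0.png",grab_frame(c)); print(camera_params(c))
E
```

```text
pics
{'clock': 0.0, 'qpos': array([ 1.14380382,  0.52198182, -0.03631471,  1.59998467,  0.02118949,
        1.02111104, -0.11279219]), 'qd': array([-4.02133113e-05,  7.13698489e-04,  1.44016162e-03, -2.54452771e-05,
        1.74320329e-03, -9.54723994e-06,  7.45715456e-04]), 'joint_efforts': array([ 1.67228376e-03, -9.27088308e+01,  1.98062003e+00, -3.69914997e+01,
        1.78779551e-02,  8.36724008e-03, -6.36904451e-05]), 'position': array([ 0.21814453, -0.5853529 ,  0.23875429]), 'tool_rot': array([-3.14049503e+00,  7.60241026e-05,  3.56773459e-01]), 'force': array([-0.07727788,  0.77329966, -0.11076602]), 'moment': array([ 0.00396494,  0.02230856, -0.00804278]), 'finger_force': 0.0, 'grip_width': 0.08526279685768334}
{'K': array([[606.60954544,   0.        , 326.81608532],
       [  0.        , 606.60954544, 246.68685595],
       [  0.        ,   0.        ,   1.        ]]), 'k1': -0.2054763676734925, 'rvec': array([ 2.12303323, -2.14595824,  0.17169112]), 'tvec': array([0.0188752 , 0.59768684, 1.43895847])}
{'K': array([[580.04259814,   0.        , 322.42069074],
       [  0.        , 580.04259814, 239.07979165],
       [  0.        ,   0.        ,   1.        ]]), 'k1': 0.04826420965207076, 'rvec': array([ 0.9118173 , -2.59611308,  0.9567072 ]), 'tvec': array([0.43986544, 0.34631448, 1.09715643])}
```

View pics/top0.png

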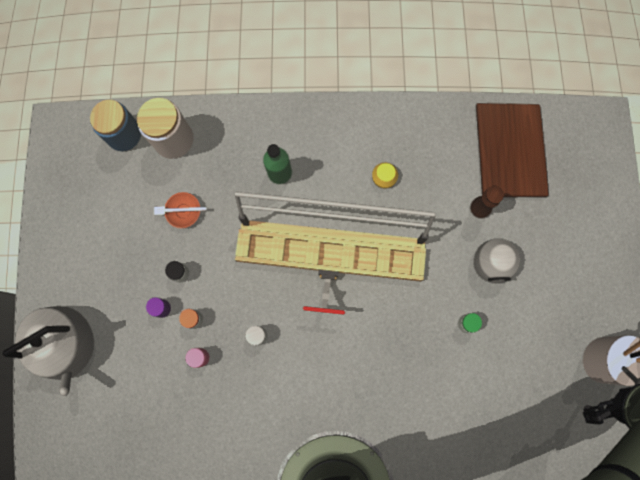

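View pics/side0.png

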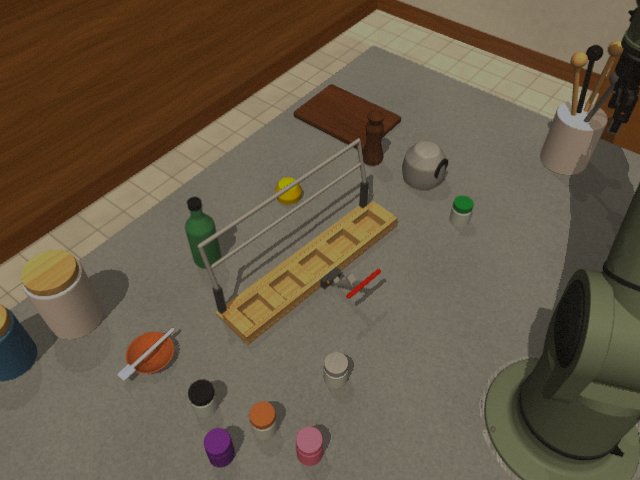

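The top picture shows caps at steel (255,335), black (175,270), copper (190,318) and green (472,322). The rack is at (330,250), the red handle at (323,310) and the raised frame bar at (335,205). Blue is absent. For jar5 the candidates are orange-copper (190,318), purple (157,307) and pink (196,357). The orange-copper one fits "copper twist cap" with a frosted body, and I'll confirm it in a crop.

```bash
cat > h.py <<'E'
import numpy as np, cv2
from scipy.optimize import minimize, least_squares
from scipy.spatial.transform import Rotation as Rn
from workcell import status, grab_frame, camera_params, bot, search_frame, silhouettes
P={c:camera_params(c) for c in("top","side")}
def proj(c,X):
    p=P[c]; return cv2.projectPoints(np.float64(X).reshape(-1,1,3),p["rvec"],p["tvec"],p["K"],np.array([p["k1"],0,0,0]))[0][:,0]
def ray(c,uv):
    p=P[c]; R=cv2.Rodrigues(p["rvec"])[0]
    n=cv2.undistortPoints(np.float64([[uv]]),p["K"],np.array([p["k1"],0,0,0]))[0,0]
    return -R.T@p["tvec"], R.T@np.array([n[0],n[1],1])
def onz(c,uv,z):
    o,d=ray(c,uv); return (o+d*(z-o[2])/d[2])[:2]
def tri(a,b):
    (o1,d1),(o2,d2)=ray("top",a),ray("side",b)
    A=np.stack([d1,-d2],1); s=np.linalg.lstsq(A,o2-o1,rcond=None)[0]
    return (o1+d1*s[0]+o2+d2*s[1])/2, np.linalg.norm(o1+d1*s[0]-o2-d2*s[1])
th=np.linspace(0,2*np.pi,40,endpoint=False)
def cyl(x,y,z0=0,h=.064,r=.024): return np.concatenate([np.stack([x+r*np.cos(th),y+r*np.sin(th),0*th+z],1) for z in(z0,z0+h)])
def hullmask(uv):
    m=np.zeros((480,640),np.uint8); cv2.fillConvexPoly(m,cv2.convexHull(np.float32(uv)).astype(np.int32),1); return m
def bb(uv): return np.r_[uv.min(0),uv.max(0)]
def fitcyl(exts,z0=0,x0=None):  # exts {cam: px extent}
    f=lambda p:np.concatenate([bb(proj(c,cyl(p[0],p[1],z0)))-e for c,e in exts.items()])
    c,e=next(iter(exts.items()))
    r=least_squares(f,onz(c,((e[0]+e[2])/2,(e[1]+e[3])/2),.04) if x0 is None else x0,loss="soft_l1")
    return r.x, np.abs(r.fun).max()
S=np.array([640,480,640,480])
def torig():
    s=status.observe(); return s["position"],Rn.from_euler("xyz",s["tool_rot"]).as_matrix(),s
def rel(target,R=None):
    p,R0,_=torig(); return (R0.T@(np.array(target)-p))/.06
E
python3 - <<'E'
from h import *
im={c:grab_frame(c) for c in P}
for n in("jar1","jar5"):
    for c in P:
        for d in silhouettes(c,n):
            if d["p"]<.3: continue
            e=np.array(d["extent"])*S; x,r=fitcyl({c:e})
            m=d["mask"]; mm=cv2.medianBlur(im[c],3)[m]; 
            print(n,c,round(d["p"],2),e.round(),x.round(4),round(r,1))
for n in("rack","hook_handle","bar_left"):
    for c in P:
        for d in silhouettes(c,n)[:1]:
            m=d["mask"].astype(np.uint8); np.save(f"m_{n}_{c}.npy",m)
            q=cv2.boxPoints(cv2.minAreaRect(cv2.findNonZero(m)))
            print(n,c,round(d["p"],2),q.round(1).tolist())
# red handle
for c in P:
    hsv=cv2.cvtColor(im[c],cv2.COLOR_BGR2HSV); m=((hsv[...,1]>190)&(hsv[...,2]>110)&((hsv[...,0]<5)|(hsv[...,0]>175))).astype(np.uint8)
    if c=="top": m[:290]=0; m[330:]=0;m[:,:280]=0;m[:,370:]=0
    else: m[:250]=0; m[310:]=0;m[:,:330]=0;m[:,400:]=0
    print(c,m.sum(),cv2.minAreaRect(cv2.findNonZero(m)),cv2.boxPoints(cv2.minAreaRect(cv2.findNonZero(m))).round(1).tolist())
a=cv2.resize(im["top"][250:380,130:290],None,fx=3,fy=3); b=cv2.resize(im["side"][340:480,160:370],None,fx=1.5,fy=1.5)
v=np.zeros((390+215,480,3),np.uint8); v[:390]=a; v[390:390+210,:315]=b
cv2.imwrite("pics/crop1.png",v[:600])
E
```

```text
jar1 top 0.9 [178. 311. 205. 325.] [0.4234 0.3483] 3.7
jar1 top 0.86 [162. 258. 188. 282.] [0.5441 0.3916] 0.9
jar1 top 0.85 [186. 352. 208. 370.] [0.321 0.332] 1.6
jar1 top 0.83 [144. 296. 171. 317.] [0.4535 0.4355] 0.7
jar1 top 0.67 [246. 325. 271. 347.] [0.3814 0.1817] 1.1
jar1 top 0.59 [236. 191. 437. 314.] [0.6999 0.2034] 175.4
jar1 top 0.58 [459. 315. 484. 332.] [ 0.4039 -0.3412] 2.1
jar1 side 0.96 [293. 425. 322. 468.] [0.328  0.3354] 1.5
jar1 side 0.76 [327. 351. 349. 389.] [0.3786 0.185 ] 1.7
jar1 side 0.69 [452. 194. 470. 229.] [ 0.4057 -0.3346] 3.9
jar1 side 0.61 [249. 403. 278. 440.] [0.4207 0.3502] 1.7
jar5 top 0.9 [178. 311. 205. 325.] [0.4234 0.3483] 3.7
jar5 top 0.86 [162. 258. 188. 282.] [0.5441 0.3916] 0.9
jar5 top 0.85 [186. 352. 208. 370.] [0.321 0.332] 1.6
jar5 top 0.83 [144. 296. 171. 317.] [0.4535 0.4355] 0.7
jar5 top 0.67 [246. 325. 271. 347.] [0.3814 0.1817] 1.1
jar5 top 0.59 [236. 191. 437. 314.] [0.6999 0.2034] 175.4
jar5 top 0.58 [459. 315. 484. 332.] [ 0.4039 -0.3412] 2.1
jar5 side 0.96 [293. 425. 322. 468.] [0.328  0.3354] 1.5
jar5 side 0.76 [327. 351. 3
[... 971 characters left out ...]
r_left side 0.94 [[187.3000030517578, 251.5], [354.1000061035156, 130.89999389648438], [382.1000061035156, 169.60000610351562], [215.3000030517578, 290.20001220703125]]
top 54 ((324.006103515625, 309.9451599121094), (38.20931625366211, 1.8773359060287476), 6.340191841125488) [[304.8999938964844, 308.79998779296875], [305.1000061035156, 306.8999938964844], [343.1000061035156, 311.1000061035156], [342.8999938964844, 313.0]]
side 164 ((363.25408935546875, 283.2049255371094), (4.481290817260742, 42.63628387451172), 50.19443130493164) [[345.3999938964844, 295.1000061035156], [378.20001220703125, 267.79998779296875], [381.1000061035156, 271.29998779296875], [348.29998779296875, 298.6000061035156]]
```

View pics/crop1.png

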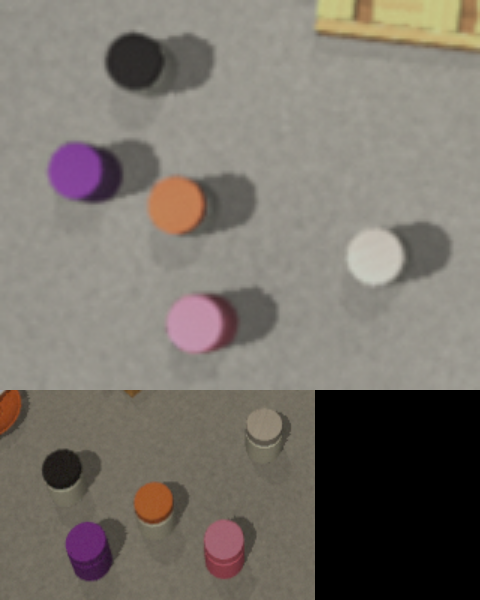

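The crop confirms the copper cap with a frosted body at crop (178,205), i.e. top (189,318). Purple (157,307) and pink (196,357) are solid-coloured look-alikes. The steel cap at (255,335) and the black cap at (175,271) both have frosted bodies.

```bash
cat >> h.py <<'E'
def caps():
    px={"jar2":((175,270.7),(201.3,393.3)),"jar5":((189.3,318.5),(262.7,415.3)),"jar1":((255.3,335.7),(336,363)),"jar4":((472,322),(463,204.5))}
    return {n:tri(*v) for n,v in px.items()}
E
python3 - <<'E'
from h import *
for n,(x,e) in caps().items(): print(n,x.round(4),round(e,4))
im={c:cv2.imread(f"pics/{c}0.png") for c in P}
hulls={}
box=lambda p,zs=(0,.032):np.array([[p[0]+np.cos(p[2])*a-np.sin(p[2])*b,p[1]+np.sin(p[2])*a+np.cos(p[2])*b,z] for a in(-.04,.04) for b in(-.235,.235) for z in zs])
for c,roi in(("top",(215,290,228,435)),("side",(195,345,210,405))):
    hsv=cv2.cvtColor(im[c],cv2.COLOR_BGR2HSV); m=((hsv[...,0]>12)&(hsv[...,0]<32)&(hsv[...,1]>70)).astype(np.uint8)
    k=np.zeros_like(m); y0,y1,x0,x1=roi; k[y0:y1,x0:x1]=1; m*=k
    m=cv2.morphologyEx(m,cv2.MORPH_OPEN,np.ones((2,2),np.uint8))
    n,l,st,_=cv2.connectedComponentsWithStats(m); m=(l==1+st[1:,4].argmax()).astype(np.uint8)
    hulls[c]=cv2.convexHull(cv2.findNonZero(m)).astype(np.float32)[:,0]
def ang(uvh,p,c):
    d=np.linspace(0,2*np.pi,36,endpoint=False); D=np.stack([np.cos(d),np.sin(d)])
    return (uvh@D).max(0)-(proj(c,box(p))@D).max(0)
for cs in(("top",),("side",),("top","side")):
    r=least_squares(lambda p:np.concatenate([ang(hulls[c],p,c) for c in cs]),[.57,.0,-.1],loss="soft_l1")
    print(cs,r.x.round(4),np.abs(r.fun).mean().round(2),np.abs(r.fun).max().round(1))
p=r.x
print("handle",tri((324,310),(363.3,283.2)))
R2=lambda a,b,z:np.array([p[0]+np.cos(p[2])*a-np.sin(p[2])*b,p[1]+np.sin(p[2])*a+np.cos(p[2])*b,z])
for b in(-176,-88,0,88,176): print("pocket",R2(0,b/1e3,.008).round(4))
# model of handle over hook angle & bar over frame angle
for t in(.6,.8,1.,1.1): print("hook",t,R2(-.057-.106*np.sin(t),0,.03+.106*np.cos(t)).round(3))
for c in P:
  v=im[c].copy()
  for b in(-176,-88,0,88,176): cv2.circle(v,tuple(int(i) for i in proj(c,R2(0,b/1e3,.008))[0]),2,(0,0,255),-1)
  for q in proj(c,box(p)): cv2.circle(v,tuple(int(round(i)) for i in q),2,(255,0,0),-1)
  for n,(x,e) in caps().items():
    for q in proj(c,cyl(x[0],x[1])): v[int(q[1]),int(q[0])]=(255,255,0)
  for t in(1.6,1.85):
    for b in(-.132,.132): cv2.circle(v,tuple(int(i) for i in proj(c,R2(.06-.12*np.cos(t),b,.084+.12*np.sin(t)))[0]),2,(255,0,255),-1)
  im[c]=v
cv2.imwrite("pics/ov.png",np.vstack([im["top"][185:385,130:500],im["side"][130:450,150:520]]))
E
```

```text
jar2 [0.5412 0.3878 0.0509] 0.0009
jar5 [0.4231 0.3488 0.0526] 0.0014
jar1 [0.3816 0.1861 0.0584] 0.0005
jar4 [ 0.4061 -0.3393  0.0532] 0.0033
('top',) [ 0.5846  0.0006 -0.1129] 1.18 5.9
('side',) [ 0.5839  0.0077 -0.1501] 1.07 5.3
('top', 'side') [ 0.584   0.004  -0.1303] 1.65 7.7
handle (array([0.43998514, 0.02030984, 0.08931281]), np.float64(0.001032173877364547))
pocket [ 0.5611 -0.1705  0.008 ]
pocket [ 0.5726 -0.0833  0.008 ]
pocket [0.584 0.004 0.008]
pocket [0.5954 0.0913 0.008 ]
pocket [0.6069 0.1785 0.008 ]
hook 0.6 [0.468 0.019 0.117]
hook 0.8 [0.452 0.021 0.104]
hook 1.0 [0.439 0.023 0.087]
hook 1.1 [0.434 0.024 0.078]
```

View pics/ov.png

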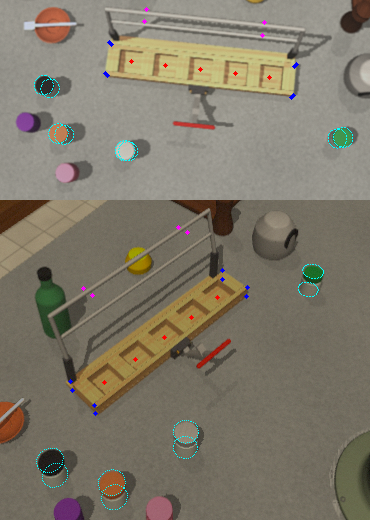

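View rack.

The jar circles sit right on the caps in both views, but the rack corners are off by a few pixels. I'll refine them from an enlarged view.

```bash
python3 - <<'E'
import cv2,numpy as np
t=cv2.imread("pics/top0.png");s=cv2.imread("pics/side0.png")
a=cv2.resize(t[215:290,230:435],None,fx=3.9,fy=3.9,interpolation=cv2.INTER_CUBIC)
b=cv2.resize(s[195:345,210:405],None,fx=2,fy=2,interpolation=cv2.INTER_CUBIC)
v=np.zeros((a.shape[0]+b.shape[0],800,3),np.uint8); v[:a.shape[0],:a.shape[1]]=a; v[a.shape[0]:,:b.shape[1]]=b
print(a.shape,b.shape); cv2.imwrite("pics/rk.png",v)
E
```

```text
(292, 800, 3) (300, 390, 3)
```

View pics/rk.png

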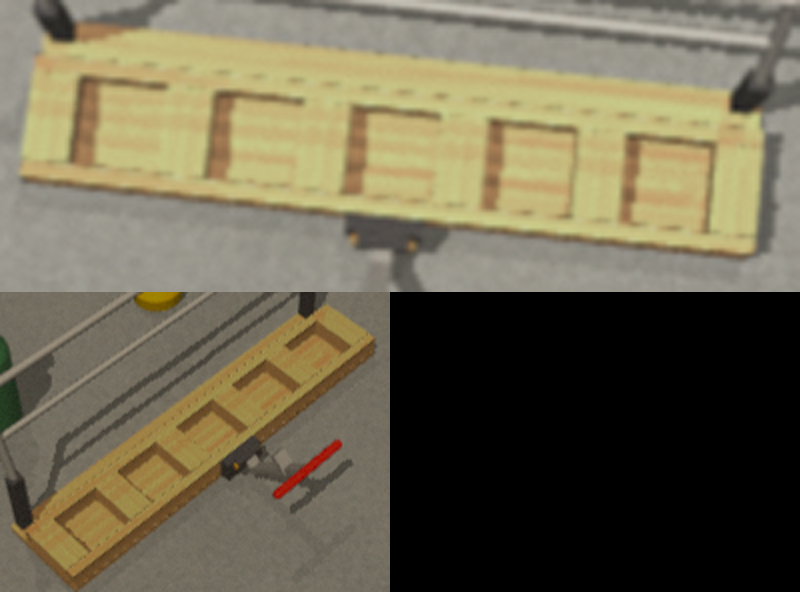

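```bash
cat >> h.py <<'E'
def R2p(p,a,b,z): return np.array([p[0]+np.cos(p[2])*a-np.sin(p[2])*b,p[1]+np.sin(p[2])*a+np.cos(p[2])*b,z])
E
python3 - <<'E'
from h import *
y={1:-.176,2:-.088,3:0,4:.088,5:.176}
T={1:dict(TL=(628,133),TR=(714,142),BR=(709,232),BL=(620,224)),2:dict(TL=(490,119),TR=(577,128),BR=(572,216),BL=(483,210)),3:dict(TL=(350,105),TR=(440,115),BL=(344,193)),4:dict(TL=(215,91),BL=(206,178)),5:dict(TL=(79,76),TR=(170,84),BL=(70,162))}
o={"TL":(.029,.029),"TR":(.029,-.029),"BL":(-.029,.029),"BR":(-.029,-.029)}
obs=[("top",(o[k][0],y[n]+o[k][1],.032),(230+u/3.9,215+v/3.9)) for n,d in T.items() for k,(u,v) in d.items()]
sd=[("side",(-.04,.235,.032),(247.5,335.5)),("side",(-.04,-.235,.032),(396.5,219.5))]
for O in(obs,sd,obs+sd*3):
    r=least_squares(lambda p:np.concatenate([proj(c,R2p(p,*l))[0]-uv for c,l,uv in O]),[.58,0,-.1],loss="soft_l1")
    print(r.x.round(4),np.abs(r.fun).round(1))
a,_=tri((305,307.9),(346.9,296.9)); b,_=tri((343,312),(379.6,269.5)); d=a-b; print("handle",a,b,"yaw",np.arctan2(-d[0],d[1]))
p=r.x
for b in y.values(): print(R2p(p,0,b,.008).round(4))
for t in (.8,.9,1,1.1): print("hook",t,R2p(p,-.057-.106*np.sin(t),0,.03+.106*np.cos(t)).round(3), (proj("top",R2p(p,-.057-.106*np.sin(t),0,.03+.106*np.cos(t)))[0],proj("side",R2p(p,-.057-.106*np.sin(t),0,.03+.106*np.cos(t)))[0]))
for t in (1.6,1.7,1.8): print("bar",t,[(proj(c,R2p(p,.06-.12*np.cos(t),s*.222,.084+.12*np.sin(t)))[0].round()) for c in P for s in(1,-1)])
tp=torig(); print(((np.array([.4055,-.340,.16])-tp[0])@tp[1]/.06).round(2))
E
```

```text
[ 0.5813  0.0031 -0.1174] [0.3 0.  0.8 0.1 0.1 0.1 0.3 0.3 0.1 0.1 0.8 0.  0.1 0.5 0.6 0.4 0.6 0.2
 0.7 0.4 0.4 0.2 0.1 0.3 0.3 0.3 0.1 0.2 0.3 0.2 0.5 0.6]
[ 0.5811  0.0018 -0.1146] [0.7 0.7 0.9 3. ]
[ 0.5812  0.0029 -0.1166] [0.2 0.  0.9 0.1 0.2 0.1 0.2 0.3 0.  0.1 0.9 0.  0.  0.5 0.5 0.4 0.7 0.2
 0.8 0.3 0.3 0.3 0.2 0.3 0.3 0.4 0.2 0.  0.2 0.3 0.4 0.7 1.2 0.9 0.7 2.6
 1.2 0.9 0.7 2.6 1.2 0.9 0.7 2.6]
handle [0.44659705 0.06563669 0.08465142] [ 0.43306111 -0.02479515  0.09591581] yaw -0.14857810185198675
[ 0.5607 -0.1719  0.008 ]
[ 0.5709 -0.0845  0.008 ]
[0.5812 0.0029 0.008 ]
[0.5914 0.0903 0.008 ]
[0.6016 0.1777 0.008 ]
hook 0.8 [0.449 0.018 0.104] (array([324.85904986, 305.93583004]), array([360.43706995, 276.11777529]))
hook 0.9 [0.442 0.019 0.096] (array([324.56611952, 309.12795649]), array([362.73459156, 280.38653859]))
hook 1 [0.436 0.02  0.087] (array([324.31596055, 311.95299394]), array([364.7072482 , 284.59116243]))
hook 1.1 [0.431 0.02  0.078] (array([324.11072553, 314.38487703]), array([366.33408129, 288.68133754]))
bar 1.6 [array([235., 205.]), array([433., 225.]), array([208., 251.]), array([366., 144.])]
bar 1.7 [array([236., 199.]), array([434., 220.]), array([204., 248.]), array([362., 142.])]
bar 1.8 [array([237., 195.]), array([434., 215.]), array([200., 245.]), array([358., 140.])]
[ 4.35 -2.75  1.32]
```

```bash
python3 -m creep '[[0.9,-0.5,0.25,1,1],[1.8,-1.1,0.5,2,1],[2.6,-1.6,0.8,3,1],[3.5,-2.2,1.1,3.4,1],[4.35,-2.75,1.32,3.4,1]]'
python3 -m creep '[[0,0,0,0,1],[0,0,0,0,1]]'
python3 - <<'E'
from h import *
p,R,s=torig(); print(((np.array([.4045,-.340,.16])-p)@R/.06).round(2), s["tool_rot"][2], s["position"],s["clock"])
E
```

```text
clock: 1.32
position: [0.4023, -0.3433, 0.1611]
tool_rot: [3.141, -0.0, -0.119]
force: [0.8, -0.4, 0.5]
grip_width: 0.0852
finger_force: 0.0
clock: 1.58
position: [0.4013, -0.3454, 0.1617]
tool_rot: [3.141, -0.0, -0.118]
force: [-0.5, -0.9, 0.8]
grip_width: 0.0856
finger_force: 0.0
[ 0.04 -0.1   0.03] -0.117663427115412 [ 0.40130726 -0.34538947  0.16168695] 1.575
```

```bash
python3 -m creep '[[0.04,-0.1,0.7,0,1],[0.04,-0.1,1.4,0,1],[0.04,-0.1,1.98,0,1],[0.04,-0.1,1.98,0,1],[0.04,-0.1,1.98,0,0]]' 40
python3 -m creep '[[0,0,0,0,0],[0,0,0,0,0],[0,0,0,0,0],[0,0,0,0,0],[0,0,-0.3,0,0]]'
python3 -m creep '[[0,0,-0.7,0,0],[0,0,-1.5,0,0],[0,0,-2,0,0],[0,0,-2,0,0]]'
python3 - <<'E'
from h import *
p,R,s=torig(); print(((np.array([.5607,-.1719,.155])-p)@R/.06).round(2),s["tool_rot"])
cv2.imwrite("pics/g1.png",np.hstack([grab_frame("top")[200:400,380:580],grab_frame("side")[100:300,350:550]]))
E
```

```text
clock: 2.2
position: [0.4045, -0.3405, 0.044]
tool_rot: [3.141, -0.001, -0.119]
force: [-0.1, 0.3, 0.6]
grip_width: 0.0697
finger_force: 0.0
clock: 2.82
position: [0.4043, -0.3392, 0.0614]
tool_rot: [-3.141, 0.001, -0.118]
force: [0.7, -0.2, -1.4]
grip_width: 0.047
finger_force: 41.6
clock: 3.32
position: [0.4054, -0.3401, 0.1842]
tool_rot: [3.139, -0.005, -0.118]
force: [-0.0, -0.4, -1.9]
grip_width: 0.0466
finger_force: 41.8
[ 2.24 -3.09  0.49] [ 3.13924896 -0.00466324 -0.11814165]
```

View pics/g1.png

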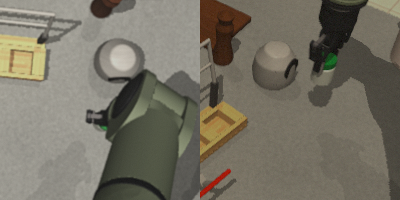

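```bash
python3 -m creep '[[0.5,-0.7,0,0,0],[1,-1.4,0,0,0],[1.5,-2.1,0,0,0],[2.0,-2.8,0.2,0,0],[2.24,-3.09,0.3,0,0]]'
python3 -m creep '[[0,0,0,0,0],[0,0,0,0,0]]'
python3 - <<'E'
from h import *
p,R,s=torig(); print(((np.array([.5607,-.1719,.052])-p)@R/.06).round(3),s["tool_rot"])
E
```

```text
clock: 4.05
position: [0.5606, -0.168, 0.1612]
tool_rot: [-3.14, 0.002, -0.115]
force: [-0.6, -0.6, -1.9]
grip_width: 0.0471
finger_force: 41.9
clock: 4.3
position: [0.5588, -0.1722, 0.1624]
tool_rot: [3.141, 0.001, -0.119]
force: [-0.2, -0.7, -1.4]
grip_width: 0.0473
finger_force: 41.9
[ 0.033 -0.009  1.839] [ 3.14104939e+00  1.23802433e-03 -1.19247392e-01]
```

```bash
python3 -m creep '[[0.03,-0.01,0.6,0,0],[0.03,-0.01,1.1,0,0],[0.03,-0.01,1.4,0,0],[0.03,-0.01,1.6,0,0]]'
python3 -m creep '[[0,0,0.1,0,0],[0,0,0.18,0,0],[0,0,0.24,0,0],[0,0,0.24,0,0]]'
```

```text
clock: 4.8
position: [0.5613, -0.1714, 0.0663]
tool_rot: [3.141, 0.0, -0.119]
force: [0.2, 0.2, -0.2]
grip_width: 0.0468
finger_force: 41.9
clock: 5.3
position: [0.5619, -0.1707, 0.0526]
tool_rot: [3.142, -0.001, -0.118]
force: [-0.9, -0.8, -1.5]
grip_width: 0.0469
finger_force: 42.0
```

```bash
python3 -m creep '[[0,0,0.04,0,0],[0,0,0.04,0,0.4],[0,0,0.04,0,0.65],[0,0,0.04,0,0.65],[0,0,0.04,0,0.65]]'
python3 -m creep '[[0,0,-0.8,0,0.65],[0,0,-1.6,0,0.65],[0,0,-2.2,0,0.8],[0,1,-2.2,0,1],[0,1,-2.2,0,1]]'
python3 - <<'E'
from h import *
cv2.imwrite("pics/p1.png",np.hstack([cv2.resize(grab_frame("side")[180:280,300:430],None,fx=4,fy=4)]))
p,R,s=torig(); print(((np.array([.5425,.389,.16])-p)@R/.06).round(2),s["tool_rot"],s["position"])
E
```

```text
clock: 5.92
position: [0.5616, -0.1706, 0.0499]
tool_rot: [-3.142, 0.0, -0.118]
force: [-0.2, -0.0, 1.3]
grip_width: 0.0554
finger_force: 0.0
clock: 6.55
position: [0.5532, -0.235, 0.1822]
tool_rot: [3.139, -0.0, -0.124]
force: [0.6, 0.8, -1.1]
grip_width: 0.0857
finger_force: 0.0
[ -1.44 -10.26   0.36] [ 3.14090693e+00  2.70824739e-04 -1.21407683e-01] [ 0.55380438 -0.2323251   0.18180579]
```

View pics/p1.png

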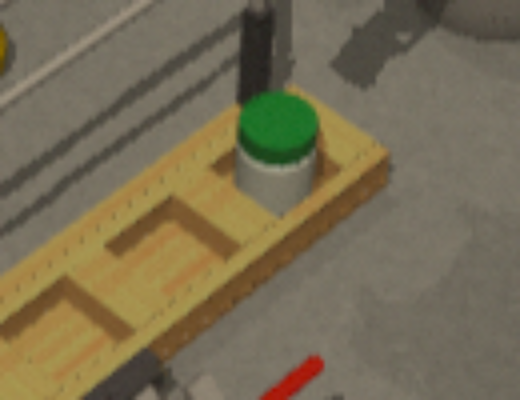

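Green stands in pocket 1 (crop (278,150)). Before the next grasps I'll re-measure the remaining jars.

```bash
python3 -m creep '[[-0.7,-0.7,0,0,1],[-1.44,-1.5,0,0,1],[-1.44,-2.4,0,0,1],[-1.44,-3.3,0,0,1],[-1.44,-4.2,0,0,1]]' >/dev/null
python3 -m creep '[[0,-0.9,0,0,1],[0,-1.8,0,0,1],[0,-2.7,0,0,1],[0,-3.6,0,0,1],[0,-4.5,0,0,1]]'
cat >> h.py <<'E'
def jars():
    for c in P:
        im=grab_frame(c)
        for d in silhouettes(c,"jar1"):
            e=np.array(d["extent"])*S
            if d["p"]<.3 or e[2]-e[0]>60: continue
            x,r=fitcyl({c:e}); print(c,round(d["p"],2),x.round(4),round(r,1),np.median(im[d["mask"]][:max(20,d["mask"].sum()//2)],0))
E
python3 - <<'E'
from h import *
jars()
p,R,s=torig(); print(((np.array([.5425,.389,.16])-p)@R/.06).round(2),s["tool_rot"],s["position"])
E
```

```text
clock: 7.85
position: [0.5295, 0.3008, 0.1816]
tool_rot: [3.141, 0.001, -0.117]
force: [1.6, -0.1, 0.2]
grip_width: 0.0857
finger_force: 0.0
top 0.86 [ 0.5582 -0.1741] 1.7 [ 88. 166.  78.]
top 0.84 [0.3817 0.1824] 1.4 [196. 206. 212.]
top 0.63 [ 0.7871 -0.1406] 1.8 [ 90. 223. 216.]
top 0.55 [0.4502 0.4405] 7.7 [167.   75.  145.5]
top 0.43 [0.4876 0.0185] 10.9 [104. 112. 122.]
side 0.93 [0.3267 0.3329] 0.8 [127. 112. 199.]
side 0.84 [ 0.564  -0.1737] 1.2 [ 48.  135.   36.5]
side 0.74 [0.4236 0.3478] 0.7 [ 49. 100. 196.]
side 0.61 [0.38   0.1843] 0.9 [146. 167. 180.]
side 0.61 [0.4479 0.4374] 1.9 [137.  55. 128.]
side 0.6 [0.538  0.3891] 1.5 [35. 39. 44.]
[ 0.05 -1.5   0.35] [ 3.14119848e+00  1.07559435e-03 -1.15342071e-01] [0.52917199 0.29978191 0.18121008]
```

```bash
python3 -m creep '[[0.03,-0.75,0,0,1],[0.03,-1.48,0.3,0,1],[0.03,-1.48,0.9,0,1],[0.03,-1.48,1.2,0,1],[0.03,-1.48,1.2,0,1]]'
python3 - <<'E'
from h import *
p,R,s=torig(); print(((np.array([.541,.3885,.042])-p)@R/.06).round(2),s["tool_rot"],s["position"])
E
```

```text
clock: 8.68
position: [0.5423, 0.3848, 0.1091]
tool_rot: [3.14, 0.001, -0.119]
force: [-0.0, 0.9, 0.5]
grip_width: 0.0856
finger_force: 0.0
[-0.03 -0.06  1.12] [ 3.13975418e+00  1.28668477e-03 -1.19193559e-01] [0.54226832 0.38484899 0.10911383]
```

```bash
python3 -m creep '[[-0.03,-0.06,0.6,0,1],[-0.03,-0.06,1.12,0,1],[-0.03,-0.06,1.12,0,1],[-0.03,-0.06,1.12,0,0],[-0.03,-0.06,1.12,0,0]]' 40
python3 -m creep '[[0,0,0,0,0],[0,0,0,0,0],[0,0,0,0,0],[0,0,-0.8,0,0],[0,0,-1.6,0,0]]'
python3 -m creep '[[0,0.3,-0.5,0,0],[0.3,1.2,-0.5,0,0],[0.7,2.1,-0.5,0,0],[0.9,2.9,-0.5,0,0],[1.2,3.3,-0.5,0,0]]'
python3 -m creep '[[0,0,0,0,0],[0,0,0,0,0]]' >/dev/null
python3 - <<'E'
from h import *
p,R,s=torig(); print(((np.array([.6016,.1777,.050])-p)@R/.06).round(2),s["tool_rot"],s["position"])
E
```

```text
clock: 9.3
position: [0.5419, 0.3904, 0.0446]
tool_rot: [-3.14, -0.002, -0.118]
force: [-0.3, 0.4, 0.1]
grip_width: 0.0518
finger_force: 0.0
clock: 9.93
position: [0.541, 0.3899, 0.1406]
tool_rot: [-3.142, -0.0, -0.118]
force: [0.8, 1.0, -1.1]
grip_width: 0.0471
finger_force: 41.9
clock: 10.55
position: [0.5897, 0.1819, 0.1699]
tool_rot: [3.141, -0.001, -0.12]
force: [0.0, -0.3, -1.6]
grip_width: 0.0468
finger_force: 42.0
[0.22 0.11 1.99] [-3.14082249e+00 -3.60595932e-04 -1.17540984e-01] [0.58913021 0.18568236 0.16926534]
```

```bash
python3 -m creep '[[0.22,0.11,0.3,0,0],[0.22,0.11,0.9,0,0],[0.22,0.11,1.4,0,0],[0.22,0.11,1.7,0,0],[0.22,0.11,1.7,0,0]]'
python3 - <<'E'
from h import *
p,R,s=torig(); print(((np.array([.6016,.1777,.051])-p)@R/.06).round(2),s["tool_rot"],s["position"])
E
```

```text
clock: 11.42
position: [0.6011, 0.1768, 0.0654]
tool_rot: [3.141, 0.002, -0.117]
force: [-0.4, -0.1, -1.5]
grip_width: 0.047
finger_force: 42.0
[ 0.01 -0.02  0.24] [ 3.14063156e+00  1.80026078e-03 -1.17494159e-01] [0.60110986 0.17680887 0.06544487]
```

```bash
python3 -m creep '[[0.01,-0.02,0.15,0,0],[0.01,-0.02,0.26,0,0],[0.01,-0.02,0.26,0,0.4],[0.01,-0.02,0.26,0,0.65],[0.01,-0.02,0.26,0,0.65]]'
python3 -m creep '[[0,0,0,0,0.65],[0,0,-0.8,0,0.65],[0,0,-1.6,0,0.65],[-0.6,-0.4,-1.9,0,0.8],[-1.3,-0.8,-1.9,0,0.82]]'
python3 -m creep '[[-0.6,-0.5,0,0,0.82],[-1.3,-1.0,0,0,0.82],[-2,-1.6,0,0,0.82],[-2,-1.6,0,0,0.82],[-2,-1.6,0,0,0.82]]' >/dev/null
python3 - <<'E'
from h import *
jars()
p,R,s=torig(); print(((np.array([.423,.3483,.042])-p)@R/.06).round(2),s["tool_rot"],s["position"])
E
```

```text
clock: 12.05
position: [0.6024, 0.1779, 0.0513]
tool_rot: [-3.142, -0.0, -0.118]
force: [-0.4, 1.0, 0.9]
grip_width: 0.0553
finger_force: 0.0
clock: 12.68
position: [0.5306, 0.2355, 0.1667]
tool_rot: [-3.14, -0.002, -0.119]
force: [0.0, 1.8, -0.4]
grip_width: 0.0699
finger_force: 0.0
top 0.95 [ 0.558  -0.1753] 1.9 [ 87. 164.  78.]
top 0.87 [0.6016 0.1762] 1.0 [44. 48. 51.]
top 0.77 [0.3817 0.1826] 0.6 [194. 204. 210.]
top 0.57 [0.4222 0.3379] 7.4 [ 81.5 105.  148.5]
top 0.4 [ 0.7088 -0.4021] 7.6 [41. 56. 89.]
side 0.9 [0.4487 0.4356] 0.6 [134.  54. 126.]
side 0.89 [0.3744 0.1877] 0.9 [142. 163. 176.]
side 0.74 [0.4202 0.3481] 0.5 [ 52. 108. 195.]
side 0.6 [0.3265 0.3353] 1.1 [123. 109. 195.]
side 0.45 [ 0.5616 -0.1772] 12.5 [111. 132. 137.]
[-0.02 -0.08  2.05] [ 3.14143818e+00 -1.41158724e-04 -1.19821047e-01] [0.4234715  0.34334937 0.1651189 ]
```

```bash
python3 -m creep '[[-0.02,-0.08,0.3,0,0.82],[-0.02,-0.08,0.9,0,0.82],[-0.02,-0.08,1.5,0,0.82],[-0.02,-0.08,2.05,0,0.82],[-0.02,-0.08,2.05,0,0.82]]' 40
python3 -m creep '[[0,0,0,0,0],[0,0,0,0,0],[0,0,0,0,0],[0,0,0,0,0],[0,0,-0.8,0,0]]'
python3 -m creep '[[0,0,-0.8,0,0],[0.6,0.9,-1.4,0,0],[1.2,1.8,-1.4,0,0],[1.8,2.7,-1.4,0,0],[2.4,3.6,-1.4,0,0]]'
python3 -m creep '[[0.4,0.3,0,0,0],[0.4,0.3,0,0,0],[0.4,0.3,0,0,0]]' >/dev/null
python3 - <<'E'
from h import *
p,R,s=torig(); print(((np.array([.5914,.0903,.051])-p)@R/.06).round(2),s["tool_rot"],s["position"])
E
```

```text
clock: 14.12
position: [0.4209, 0.348, 0.0396]
tool_rot: [3.138, 0.003, -0.118]
force: [0.2, -0.0, 0.8]
grip_width: 0.0699
finger_force: 0.0
clock: 14.75
position: [0.4209, 0.3482, 0.089]
tool_rot: [3.138, 0.003, -0.118]
force: [0.1, 0.7, -0.0]
grip_width: 0.0464
finger_force: 42.3
clock: 15.38
position: [0.5324, 0.1317, 0.175]
tool_rot: [-3.141, -0.001, -0.118]
force: [1.2, 0.6, -1.1]
grip_width: 0.047
finger_force: 42.5
[0.68 0.31 2.05] [-3.14113083e+00  8.60569915e-05 -1.17534906e-01] [0.55297804 0.11334382 0.1743119 ]
```

```bash
python3 -m creep '[[0.5,0.2,0.1,0,0],[0.68,0.31,0.3,0,0],[0.68,0.31,1.0,0,0],[0.68,0.31,1.75,0,0],[0.68,0.31,1.75,0,0]]'
python3 - <<'E'
from h import *
p,R,s=torig(); print(((np.array([.5914,.0903,.048])-p)@R/.06).round(2),s["tool_rot"],s["position"])
E
```

```text
clock: 16.38
position: [0.5892, 0.09, 0.0665]
tool_rot: [3.14, 0.006, -0.117]
force: [0.2, -0.1, -1.4]
grip_width: 0.047
finger_force: 42.3
[ 0.04 -0.01  0.31] [ 3.14004235  0.00554354 -0.11681065] [0.58917914 0.08996376 0.06646647]
```

```bash
python3 -m creep '[[0.04,-0.01,0.2,0,0],[0.04,-0.01,0.3,0,0],[0.04,-0.01,0.3,0,0.4],[0.04,-0.01,0.3,0,0.65],[0.04,-0.01,0.3,0,0.65]]'
python3 -m creep '[[0,0,0,0,0.65],[0,0,-0.8,0,0.65],[0,0,-1.6,0,0.65],[-0.6,0,-1.9,0,0.8],[-1.3,-0.3,-1.9,0,1]]'
python3 -m creep '[[-0.6,-0.2,0,0,1],[-1.3,-0.5,0,0,1],[-2.2,-0.8,0,0,1],[-2.2,-0.8,0,0,1],[-2.2,-0.8,0,0,1]]' >/dev/null
python3 - <<'E'
from h import *
jars()
p,R,s=torig(); print(((np.array([.380,.1838,.042])-p)@R/.06).round(2),s["tool_rot"],s["position"])
E
```

```text
clock: 17.0
position: [0.5943, 0.0898, 0.0515]
tool_rot: [-3.141, -0.001, -0.118]
force: [0.0, -0.6, -0.2]
grip_width: 0.0556
finger_force: 0.0
clock: 17.62
position: [0.5188, 0.1161, 0.1666]
tool_rot: [-3.141, -0.003, -0.12]
force: [0.2, 0.7, -0.3]
grip_width: 0.084
finger_force: 0.0
top 0.84 [0.6074 0.1823] 1.4 [43.5 48.  51. ]
top 0.78 [0.4524 0.4343] 0.1 [161.  73. 140.]
top 0.62 [0.3181 0.3328] 2.5 [179. 156. 204.]
top 0.61 [ 0.5587 -0.1748] 1.5 [ 86. 163.  77.]
top 0.57 [0.6018 0.0879] 2.6 [ 89. 135. 207.]
side 0.92 [0.3767 0.1877] 0.6 [134. 154. 166.]
side 0.68 [ 0.4712 -0.054 ] 17.0 [  6.   16.5 144. ]
side 0.66 [0.6044 0.1756] 2.5 [30. 36. 41.]
side 0.66 [0.4477 0.4331] 1.5 [127.  51. 119.]
side 0.6 [0.5931 0.0848] 0.9 [ 46. 100. 184.]
side 0.59 [0.3256 0.3326] 1.4 [129. 115. 184.]
[-0.24 -0.04  2.05] [ 3.14150845e+00 -7.11231236e-05 -1.19272678e-01] [0.39398291 0.17959347 0.16499736]
```

```bash
python3 -m creep '[[-0.22,-0.04,0.3,0,1],[-0.22,-0.04,0.9,0,1],[-0.22,-0.04,1.5,0,1],[-0.22,-0.04,2.05,0,1],[-0.22,-0.04,2.05,0,1]]' 40
python3 -m creep '[[0,0,0,0,0],[0,0,0,0,0],[0,0,0,0,0],[0,0,0,0,0],[0,0,-0.8,0,0]]'
python3 -m creep '[[0,0,-0.8,0,0],[0.4,0.6,-1.7,0,0],[1.0,1.4,-1.7,0,0],[1.6,2.2,-1.7,0,0],[2.2,3.0,-1.7,0,0]]'
python3 -m creep '[[0.5,0.7,0,0,0],[1.0,1.1,0,0,0],[1.0,1.1,0,0,0],[1.0,1.1,0,0,0]]' >/dev/null
python3 - <<'E'
from h import *
p,R,s=torig(); print(((np.array([.5709,-.0845,.050])-p)@R/.06).round(2),s["tool_rot"],s["position"])
E
```

```text
clock: 19.08
position: [0.3798, 0.1831, 0.0406]
tool_rot: [3.139, 0.003, -0.119]
force: [-0.5, -0.7, 1.3]
grip_width: 0.0853
finger_force: 0.0
clock: 19.7
position: [0.3795, 0.1834, 0.0895]
tool_rot: [3.139, 0.003, -0.118]
force: [1.0, 0.2, -1.8]
grip_width: 0.0469
finger_force: 43.0
clock: 20.32
position: [0.4912, -0.0122, 0.1933]
tool_rot: [-3.141, -0.002, -0.118]
force: [0.4, 1.1, -2.5]
grip_width: 0.0471
finger_force: 43.5
[ 0.49 -0.02  2.37] [-3.14121877e+00  1.06513923e-04 -1.17954011e-01] [ 0.54180357 -0.08255965  0.19245779]
```

```bash
python3 -m creep '[[0.49,-0.02,0.2,0,0],[0.49,-0.02,0.7,0,0],[0.49,-0.02,1.4,0,0],[0.49,-0.02,2.1,0,0],[0.49,-0.02,2.1,0,0]]'
python3 - <<'E'
from h import *
p,R,s=torig(); print(((np.array([.5709,-.0845,.049])-p)@R/.06).round(2),s["tool_rot"],s["position"])
E
```

```text
clock: 21.45
position: [0.5697, -0.0841, 0.0644]
tool_rot: [-3.142, 0.005, -0.117]
force: [0.0, -0.0, -1.2]
grip_width: 0.047
finger_force: 43.1
[0.02 0.01 0.26] [-3.14150225  0.00460528 -0.11666573] [ 0.56969275 -0.08405734  0.06443378]
```

```bash
python3 -m creep '[[0.02,0.01,0.15,0,0],[0.02,0.01,0.27,0,0],[0.02,0.01,0.27,0,0.4],[0.02,0.01,0.27,0,0.65],[0.02,0.01,0.27,0,0.65]]'
python3 -m creep '[[0,0,0,0,0.65],[0,0,-0.8,0,0.65],[0,0,-1.6,0,0.65],[-0.6,0,-2.2,0,0.4],[-1,0.6,-2.8,0,0]]'
python3 -m creep '[[-0.8,0.9,0,0,0],[-1.5,1.8,0,0,0],[-1.5,2.4,0,0,0],[-1.5,2.4,0,0,0]]'
python3 - <<'E'
from h import *
jars()
a=cv2.resize(grab_frame("top")[175:300,220:450],None,fx=2.4,fy=2.4);b=cv2.resize(grab_frame("side")[120:350,180:410],None,fx=1.25,fy=1.25)
v=np.zeros((a.shape[0]+b.shape[0],a.shape[1],3),np.uint8);v[:a.shape[0]]=a;v[a.shape[0]:,:b.shape[1]]=b;cv2.imwrite("pics/four.png",v)
E
```

```text
clock: 22.08
position: [0.5729, -0.086, 0.0503]
tool_rot: [3.142, -0.001, -0.118]
force: [-0.5, -0.8, -0.2]
grip_width: 0.0557
finger_force: 0.0
clock: 22.7
position: [0.508, -0.1129, 0.219]
tool_rot: [-3.141, 0.0, -0.114]
force: [-0.4, -2.3, -0.4]
grip_width: 0.0196
finger_force: 0.0
clock: 23.2
position: [0.401, -0.2501, 0.2182]
tool_rot: [3.141, -0.0, -0.123]
force: [0.9, -0.3, 0.1]
grip_width: -0.0002
finger_force: 0.0
top 0.93 [0.4503 0.4258] 4.0 [158.  71. 136.]
top 0.78 [0.5991 0.0864] 2.0 [ 87. 132. 202.]
top 0.63 [0.321  0.3326] 2.5 [175. 152. 200.]
top 0.62 [ 0.5749 -0.0918] 1.6 [185. 196. 203.]
top 0.62 [0.6048 0.1794] 0.5 [42. 47. 49.]
top 0.56 [ 0.5639 -0.1742] 1.2 [ 84. 158.  75.]
side 0.88 [0.4463 0.4319] 1.5 [114.  45. 107.]
side 0.76 [0.5955 0.1782] 3.2 [26. 32. 37.]
side 0.67 [0.326 0.335] 1.3 [116. 103. 167.]
side 0.63 [0.5993 0.0791] 2.4 [ 42.  91. 167.]
side 0.59 [ 0.5704 -0.0992] 1.1 [119. 137. 148.]
```

View pics/four.png

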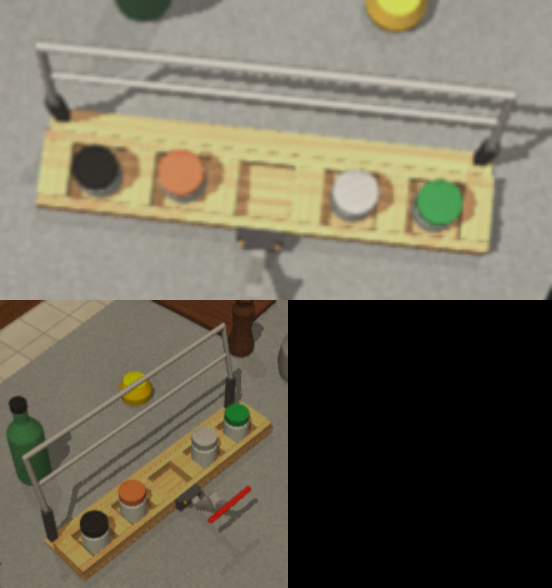

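All four jars are seated: top crop black (95,170), copper (180,172), steel (355,193), green (438,203). Next I'll push the frame forward from behind.

```bash
python3 -m creep '[[0,0,-0.4,0,0],[0,-0.7,-0.9,0,0],[0.7,-1.3,-1,0,0],[1.3,-2.0,-1,0,0],[2,-2.6,-1,0,0]]' >/dev/null
python3 -m creep '[[0.7,-0.6,0,0,0],[1.4,-1.2,0,0,0],[2,-1.9,0,0,0],[2.65,-1.9,0,0,0],[2.65,-1.9,0,0,0]]'
python3 - <<'E'
from h import *
RK=[.5812,.0029,-.1168]
p,R,s=torig(); print(((R2p(RK,.135,0,.185)-p)@R/.06).round(2),s["tool_rot"],s["position"])
E
```

```text
clock: 24.75
position: [0.7127, -0.0104, 0.2762]
tool_rot: [3.141, 0.001, -0.116]
force: [-0.7, -0.8, -0.7]
grip_width: -0.0002
finger_force: 0.0
[0.05 0.04 1.52] [ 3.14124060e+00  1.30852110e-03 -1.16198979e-01] [ 0.71269578 -0.01038121  0.27622804]
```

```bash
python3 -m creep '[[0.05,0.04,0.6,0,0],[0.05,0.04,1.2,0,0],[0.05,0.04,1.5,0,0],[0.05,0.04,1.5,0,0]]'
python3 -m creep '[[-0.2,0,0,0,0],[-0.4,0,0,0,0],[-0.6,0,0,0,0],[-0.8,0,0,0,0],[-1,0,0,0,0]]'
python3 -m creep '[[-0.2,0,0,0,0],[-0.4,0,0,0,0],[-0.5,0,0,0,0],[-0.5,0,0,0,0]]'
python3 - <<'E'
from h import *
RK=[.5812,.0029,-.1168]
p,R,s=torig(); print(((R2p(RK,.0,0,.16)-p)@R/.06).round(2),s["tool_rot"],s["position"])
im=grab_frame("side"); cv2.imwrite("pics/f1.png",cv2.resize(im[80:360,160:440],None,fx=2,fy=2))
E
```

```text
clock: 25.25
position: [0.7135, -0.0141, 0.1873]
tool_rot: [3.141, 0.002, -0.118]
force: [0.8, -0.7, 0.5]
grip_width: -0.0001
finger_force: 0.0
clock: 25.88
position: [0.654, -0.0073, 0.1884]
tool_rot: [-3.141, -0.001, -0.118]
force: [1.1, -0.6, 1.8]
grip_width: 0.0001
finger_force: 0.7
clock: 26.38
position: [0.6244, -0.0038, 0.188]
tool_rot: [-3.142, 0.0, -0.118]
force: [-0.6, -0.1, -0.6]
grip_width: 0.0002
finger_force: 0.0
[-0.73 -0.03  0.47] [-3.14159225e+00  2.35503014e-04 -1.17881521e-01] [ 0.6244355  -0.00379626  0.18796432]
```

View pics/f1.png

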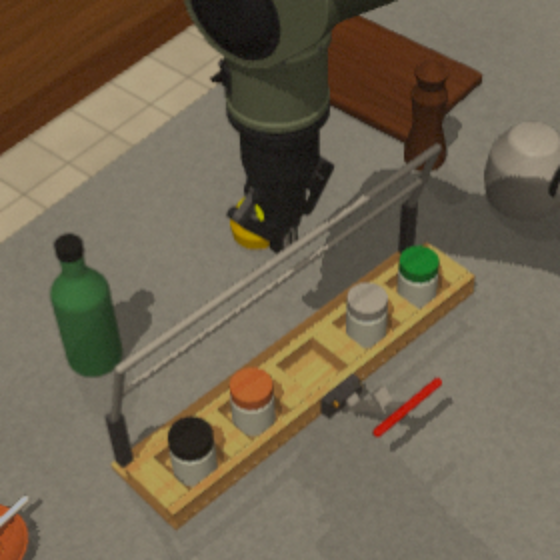

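The frame follows the fingers (bar at crop (280,255), about 1.3 rad), so I continue.

```bash
python3 -m creep '[[-0.2,0,0.05,0,0],[-0.4,0,0.15,0,0],[-0.6,0,0.3,0,0],[-0.8,0,0.45,0,0],[-0.95,0,0.55,0,0]]'
python3 -m creep '[[0,0,0,0,0],[-0.1,0,0.1,0,0],[-0.1,0,0.1,0,0]]'
python3 -m creep '[[0,0,-0.5,0,0],[0,0,-1,0,0],[0,0,-1.5,0,0],[-0.8,0,-2,0,0],[-1.6,0.6,-2,0,0]]'
python3 -m creep '[[-0.8,0.7,0,0,0],[-1.4,1.6,0,0,0],[-1.4,2.4,0,0,0],[-1.4,2.4,0,0,0],[-1.4,2.4,0,0,0]]'
python3 - <<'E'
from h import *
im=grab_frame("side"); cv2.imwrite("pics/f2.png",cv2.resize(im[80:360,160:440],None,fx=2,fy=2))
E
```

```text
clock: 27.05
position: [0.5671, 0.0029, 0.1544]
tool_rot: [3.142, 0.001, -0.118]
force: [1.7, -0.5, -0.5]
grip_width: -0.0003
finger_force: 0.5
clock: 27.42
position: [0.5618, 0.0036, 0.1485]
tool_rot: [3.142, 0.001, -0.118]
force: [-0.6, -0.5, 0.1]
grip_width: -0.0003
finger_force: 0.0
clock: 28.05
position: [0.4626, -0.0195, 0.2705]
tool_rot: [-3.14, -0.003, -0.115]
force: [0.0, -1.7, -1.0]
grip_width: -0.0001
finger_force: 0.0
clock: 28.68
position: [0.3625, -0.1537, 0.269]
tool_rot: [-3.141, -0.0, -0.118]
force: [0.4, 1.0, -0.2]
grip_width: -0.0001
finger_force: 0.0
```

View pics/f2.png

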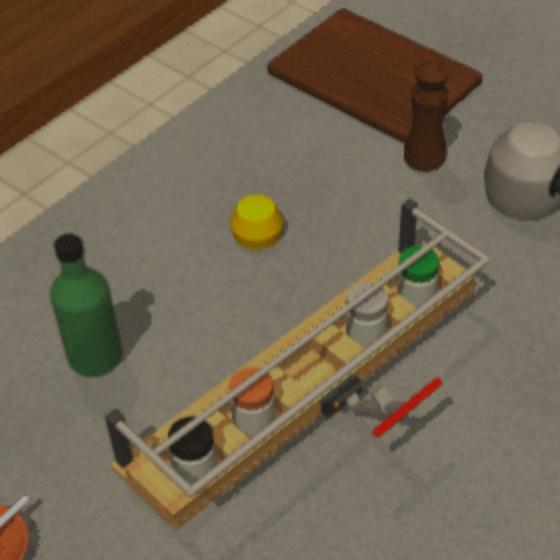

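The frame is sinking shut (bar end at crop (190,490)), so I wait and move toward the hook meanwhile.

```bash
python3 -m creep '[[0,0,0,0,0],[0,0,0,0,0],[0,0,0,0,0],[0,0,0,0,0],[0,0,0,0,0]]' >/dev/null;python3 -m creep '[[0,0,0,0,0],[0,0,0,0,0],[0,0,0,0,0],[0,0,0,0,0],[0,0,0,0,0]]' >/dev/null
cat >> h.py <<'E'
RK=np.array([.5812,.0029,-.1168])
def frameang():
    g=lambda c,t:proj(c,np.array([R2p(RK,.06-.12*np.cos(t),b,.084+.12*np.sin(t)) for b in np.linspace(-.2,.2,60)]))
    for c in P:
        im=cv2.cvtColor(grab_frame(c),cv2.COLOR_BGR2HSV).astype(float)
        best=[]
        for t in np.arange(-.1,.9,.02):
            uv=g(c,t).round().astype(int); q=im[uv[:,1],uv[:,0]]; best.append((np.mean((q[:,1]<60)&(q[:,2]>110)),round(t,2)))
        print(c,sorted(best)[::-1][:4])
E
python3 - <<'E'
from h import *
frameang()
p,R,s=torig()
for q in((-.19,-.028,.2),(-.19,-.028,.085)): print(R2p(RK,*q),((R2p(RK,*q)-p)@R/.06).round(2))
E
```

```text
top [(np.float64(1.0), np.float64(0.18)), (np.float64(1.0), np.float64(0.16)), (np.float64(1.0), np.float64(0.14)), (np.float64(1.0), np.float64(0.12))]
side [(np.float64(1.0), np.float64(0.58)), (np.float64(1.0), np.float64(0.02)), (np.float64(1.0), np.float64(0.0)), (np.float64(1.0), np.float64(-0.02))]
[ 0.38923157 -0.00276765  0.2       ] [ 0.15 -2.56  1.15]
[ 0.38923157 -0.00276765  0.085     ] [ 0.15 -2.56  3.06]
```

```bash
python3 -m creep '[[0.1,-0.7,0.2,0,0],[0.2,-1.4,0.6,0,0],[0.25,-2.1,1,0,0],[0.25,-2.56,1.4,0,0],[0.25,-2.56,1.6,0,0]]' >/dev/null
python3 -m creep '[[0,0,0.4,0,0],[0,0,0.9,0,0],[0,0,1.4,0,0],[0,0,1.4,0,0],[0,0,1.4,0,0]]'
python3 - <<'E'
from h import *
frameang()
p,R,s=torig(); l=R.T@(p-R2p(RK,0,0,0)); print("rack rel",l)
for t in(.8,.6,.4,.2,.1,0,-.05): print(t,((R2p(RK,-.057-.106*np.sin(t+.133)-.016,-.028,.03+.106*np.cos(t+.133)-.006)-p)@R/.06).round(2))
im=grab_frame("side"); cv2.imwrite("pics/h1.png",cv2.resize(im[160:340,230:430],None,fx=3,fy=3))
E
```

```text
clock: 31.32
position: [0.3955, -0.0037, 0.0897]
tool_rot: [3.142, -0.001, -0.119]
force: [-1.0, 0.4, -0.2]
grip_width: 0.0
finger_force: 0.0
top [(np.float64(1.0), np.float64(0.18)), (np.float64(1.0), np.float64(0.16)), (np.float64(1.0), np.float64(0.14)), (np.float64(1.0), np.float64(0.12))]
side [(np.float64(0.8333333333333334), np.float64(0.58)), (np.float64(0.8), np.float64(-0.04)), (np.float64(0.7833333333333333), np.float64(0.88)), (np.float64(0.7833333333333333), np.float64(0.86))]
rack rel [-0.18316704  0.02815122 -0.09030697]
0.8 [0.42 0.   0.05]
0.6 [ 0.66  0.   -0.21]
0.4 [ 0.94  0.   -0.42]
0.2 [ 1.26 -0.   -0.57]
0.1 [ 1.43 -0.   -0.62]
0 [ 1.61 -0.   -0.65]
-0.05 [ 1.69 -0.   -0.66]
```

View pics/h1.png

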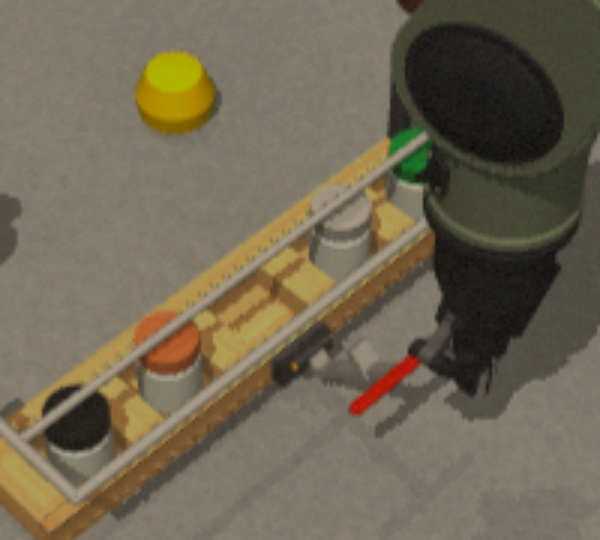

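The frame is down (bar from crop (80,492) to (425,225)). The closed fingers sit just in front of the handle's right half (crop (435,360)), so I swing the hook up now.

```bash
python3 -m creep '[[0.2,0,0.02,0,0],[0.42,0,0.02,0,0],[0.55,0,-0.1,0,0],[0.66,0,-0.21,0,0],[0.8,0,-0.32,0,0]]'
python3 -m creep '[[0.14,0,-0.1,0,0],[0.3,0,-0.18,0,0],[0.46,0,-0.25,0,0],[0.6,0,-0.29,0,0],[0.7,0,-0.31,0,0]]'
python3 - <<'E'
from h import *
p,R,s=torig(); print(((R2p(RK,-.087,-.028,.129)-p)@R/.06).round(2),s["force"])
im=grab_frame("side"); cv2.imwrite("pics/h2.png",cv2.resize(im[160:340,230:430],None,fx=3,fy=3))
E
```

```text
clock: 32.1
position: [0.4427, -0.0092, 0.1082]
tool_rot: [3.141, 0.002, -0.118]
force: [-2.6, -0.2, 2.7]
grip_width: 0.0001
finger_force: 1.4
clock: 32.72
position: [0.4852, -0.0139, 0.1267]
tool_rot: [-3.142, -0.0, -0.118]
force: [-1.4, 0.3, 1.0]
grip_width: -0.0003
finger_force: 0.4
[ 0.11  0.   -0.04] [-1.4360559   0.34093953  0.96195351]
```

View pics/h2.png

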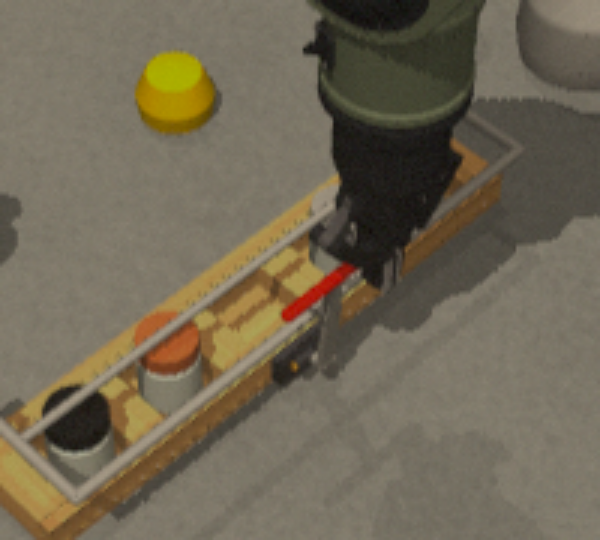

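```bash
python3 -m creep '[[0.05,0,-0.03,0,0],[0.1,0,-0.03,0,0],[0.1,0,-0.03,0,0],[0.1,0,-0.03,0,0]]'
python3 -m creep '[[0.04,0,0,0,0],[0.08,0,0,0,0],[0.08,0,0,0,0]]'
```

```text
clock: 33.28
position: [0.4905, -0.0145, 0.1285]
tool_rot: [-3.142, 0.0, -0.118]
force: [-0.2, 0.4, -0.7]
grip_width: 0.0003
finger_force: 0.0
clock: 33.65
position: [0.4941, -0.0152, 0.1283]
tool_rot: [3.141, 0.003, -0.118]
force: [-10.3, 0.6, 8.0]
grip_width: 0.0003
finger_force: 4.9
```

```bash
python3 -m creep '[[0,0,0,0,0],[-0.1,0,0,0,0],[-0.6,0,0,0,0],[-1.2,0,-0.5,0,0],[-1.2,1,-1.2,0,0]]' | tail -3
python3 -m creep '[[0,0.8,-0.3,0,0],[-0.3,1.6,-0.3,0,0],[-0.3,2.4,-0.3,0,0],[-0.3,2.4,-0.3,0,0]]' >/dev/null
python3 - <<'E'
from h import *
for c,roi in(("top",(230,330,280,370)),("side",(200,330,300,420))):
    im=grab_frame(c); hsv=cv2.cvtColor(im,cv2.COLOR_BGR2HSV); m=((hsv[...,1]>170)&(hsv[...,2]>90)&((hsv[...,0]<6)|(hsv[...,0]>174))).astype(np.uint8)
    k=np.zeros_like(m);k[roi[0]:roi[1],roi[2]:roi[3]]=1; q=cv2.findNonZero(m*k); r=cv2.minAreaRect(q); print(c,r,len(q))
    for t in(0,.05,.1,.2): print(t,proj(c,R2p(RK,-.057-.106*np.sin(t+.133),0,.03+.106*np.cos(t+.133))))
    if c=="side": cv2.imwrite("pics/h3.png",cv2.resize(im[160:340,230:430],None,fx=3,fy=3))
frameang()
p,R,s=torig(); print(p,s["force"])
E
```

```text
force: [2.7, -1.2, 0.0]
grip_width: -0.0
finger_force: 0.0
top ((326.9752197265625, 277.7475280761719), (40.299007415771484, 3.0846152305603027), 5.710593223571777) 119
0 [[327.61391766 278.12496065]]
0.05 [[327.37279193 280.42322276]]
0.1 [[327.13433853 282.71199492]]
0.2 [[326.66836932 287.23294247]]
side ((338.8078918457031, 250.3984375), (4.424002647399902, 42.010032653808594), 52.30575942993164) 176
0 [[339.12188329 249.8333019 ]]
0.05 [[340.93330325 251.49139888]]
0.1 [[342.72983608 253.22142555]]
0.2 [[346.25606433 256.87696932]]
top [(np.float64(1.0), np.float64(0.18)), (np.float64(1.0), np.float64(0.16)), (np.float64(0.9833333333333333), np.float64(0.14)), (np.float64(0.95), np.float64(0.12))]
side [(np.float64(1.0), np.float64(0.58)), (np.float64(0.9333333333333333), np.float64(0.88)), (np.float64(0.9166666666666666), np.float64(0.86)), (np.float64(0.9), np.float64(0.8))]
[ 0.38325115 -0.19751477  0.21228397] [0.04044894 0.19933506 0.61412321]
```

View pics/h3.png

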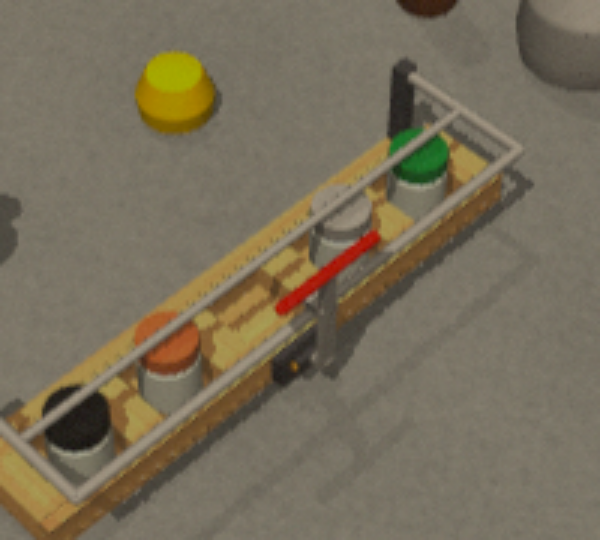

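The hook is home (handle at px top (327,278), side (339,250), matching the 0 rad prediction), and the frame and jars are as before. Next I twist the tool 90° to pinch the bar.

```bash
python3 - <<'E'
from h import *
p,R,s=torig(); print(s["qpos"].round(2)); print(((R2p(RK,-.060,-.132,.15)-p)@R/.06).round(2),s["tool_rot"])
E
python3 -m creep '[[0,0,0,1.3,0],[0,0,0,2.6,0.2],[0,0,0,3.9,0.4],[0,0,0,5.2,0.5],[0,0,0,6.4,0.5]]'>/dev/null
python3 -m creep '[[0,0,0,1.3,0.5],[0,0,0,2.6,0.5],[0,0,0,3.9,0.5],[0,0,0,4.85,0.5],[0,0,0,4.85,0.5]]'
python3 - <<'E'
from h import *
p,R,s=torig(); print(s["qpos"].round(2)); print(((R2p(RK,-.060,-.132,.16)-p)@R/.06).round(2),s["tool_rot"])
E
```

```text
[ 0.24  0.25  0.11  2.12 -0.04  0.77 -1.31]
[ 1.89 -1.5   1.04] [-3.14130937e+00 -4.20539908e-05 -1.16741753e-01]
clock: 36.22
position: [0.3835, -0.1971, 0.2123]
tool_rot: [3.141, -0.001, -1.689]
force: [-0.6, 0.7, -0.2]
grip_width: 0.0429
finger_force: 0.0
[-0.34  0.36  0.85  2.14 -0.38  0.8  -2.51]
[-1.5  -1.88  0.87] [ 3.14138542e+00 -6.82126123e-04 -1.68873413e+00]
```

J7 sits at its limit this way, so I turn the half turn back. The grasp is the same and J7 ends mid-range.

```bash
for i in 1; do
python3 -m creep '[[0,0,0,-1.3,0.5],[0,0,0,-2.6,0.5],[0,0,0,-3.9,0.5],[0,0,0,-5.2,0.5],[0,0,0,-6.5,0.5]]'>/dev/null
python3 -m creep '[[0,0,0,-1.3,0.5],[0,0,0,-2.6,0.5],[0,0,0,-3.9,0.5],[0,0,0,-5.2,0.5],[0,0,0,-6.5,0.5]]'>/dev/null
python3 -m creep '[[0,0,0,-1.3,0.5],[0,0,0,-2.6,0.5],[0,0,0,-3.9,0.5],[0,0,0,-5.2,0.5],[0,0,0,-6.5,0.5]]'>/dev/null
python3 -m creep '[[0,0,0,-1.3,0.5],[0,0,0,-2.6,0.5],[0,0,0,-3,0.5],[0,0,0,-3,0.5]]'
done
python3 - <<'E'
from h import *
p,R,s=torig(); print(s["qpos"].round(2)); print(((R2p(RK,-.060,-.132,.16)-p)@R/.06).round(2),s["tool_rot"])
E
```

```text
clock: 38.6
position: [0.3832, -0.1976, 0.2124]
tool_rot: [3.141, -0.0, 1.454]
force: [0.1, 0.1, -0.9]
grip_width: 0.0432
finger_force: 0.0
[ 0.25  0.25  0.11  2.12 -0.04  0.77  0.26]
[1.5  1.89 0.87] [ 3.14149134e+00 -2.14421359e-04  1.45376677e+00]
```

```bash
python3 -m creep '[[0.6,0.7,0,0,0.5],[1.2,1.4,0.2,0,0.5],[1.5,1.89,0.5,0,0.5],[1.5,1.89,0.7,0,0.5],[1.5,1.89,0.7,0,0.5]]'
python3 - <<'E'
from h import *
p,R,s=torig(); print(((R2p(RK,-.060,-.132,.073)-p)@R/.06).round(2),s["tool_rot"])
E
```

```text
clock: 39.22
position: [0.5052, -0.1221, 0.1695]
tool_rot: [-3.139, 0.0, 1.452]
force: [-0.6, -0.2, 0.1]
grip_width: 0.0429
finger_force: 0.0
[0.02 0.02 1.61] [-3.13944824e+00  2.00301472e-04  1.45230333e+00]
```

```bash
python3 -m creep '[[0.02,0.02,0.5,0,0.5],[0.02,0.02,1,0,0.5],[0.02,0.02,1.4,0,0.5],[0.02,0.02,1.6,0,0.5],[0.02,0.02,1.6,0,0.5]]' 25
python3 -m creep '[[0,0,0,0,0],[0,0,0,0,0],[0,0,0,0,0],[0,0,0,0,0],[0,0,0,0,0]]' 25
```

```text
clock: 39.85
position: [0.5072, -0.1215, 0.0745]
tool_rot: [-3.141, 0.0, 1.452]
force: [0.8, -0.5, 0.4]
grip_width: 0.0427
finger_force: 0.0
clock: 40.48
position: [0.5062, -0.1213, 0.075]
tool_rot: [-3.139, -0.0, 1.453]
force: [-10.7, 1.6, 12.5]
grip_width: 0.0086
finger_force: 26.4
```

```bash
python3 -m creep '[[0,0,0,0,0],[0,0,-0.03,0,0],[0,0,-0.06,0,0],[0,0,-0.06,0,0]]' 50
python3 -m creep '[[0,0,-0.02,0,0],[0,0,-0.02,0,0]]'
```

```text
clock: 40.98
position: [0.5061, -0.1212, 0.078]
tool_rot: [-3.139, 0.0, 1.453]
force: [-6.2, -0.2, -3.1]
grip_width: 0.0083
finger_force: 48.9
clock: 41.22
position: [0.5061, -0.1212, 0.0791]
tool_rot: [-3.139, 0.0, 1.453]
force: [-5.1, -0.1, -4.3]
grip_width: 0.0079
finger_force: 48.7
```

```bash
python3 -m creep '[[0,0,-0.03,0,0],[0,0,-0.03,0,0]]'|sed -n '2p;4,6p'
python3 -m creep '[[0,0,-0.03,0,0],[0,0,-0.03,0,0]]'|sed -n '2p;4,6p'
```

```text
position: [0.5062, -0.1212, 0.0808]
force: [-6.6, -0.2, -7.6]
grip_width: 0.0079
finger_force: 48.8
position: [0.5062, -0.1212, 0.0825]
force: [-6.6, 0.6, -12.2]
grip_width: 0.008
finger_force: 48.7
```

```bash
python3 -m creep '[[0,0,-0.02,0,0],[0,0,-0.02,0,0],[0,0,-0.02,0,0],[0,0,-0.02,0,0],[0,0,-0.02,0,0]]'|sed -n '2p;4,6p'
python3 -m creep '[[0,0,0,0,0],[0,0,0,0,0],[0,0,0,0,0],[0,0,0,0,0],[0,0,0,0,0]]'|sed -n '2p;4,6p'
python3 - <<'E'
from h import *
for c,roi in(("top",(230,330,280,370)),("side",(200,330,300,420))):
    im=grab_frame(c); hsv=cv2.cvtColor(im,cv2.COLOR_BGR2HSV); m=((hsv[...,1]>170)&(hsv[...,2]>90)&((hsv[...,0]<6)|(hsv[...,0]>174))).astype(np.uint8)
    k=np.zeros_like(m);k[roi[0]:roi[1],roi[2]:roi[3]]=1; q=cv2.findNonZero(m*k); print(c,cv2.minAreaRect(q),len(q))
    for z in(0,.006,.01): print(proj(c,R2p(RK,-.071,0,.135+z)))
E
```

```text
position: [0.5062, -0.1212, 0.0835]
force: [-4.9, -0.2, -15.3]
grip_width: 0.0077
finger_force: 48.6
position: [0.5063, -0.1212, 0.0835]
force: [-5.3, 0.3, -13.7]
grip_width: 0.0078
finger_force: 48.6
top ((326.5027770996094, 277.4739990234375), (41.29814529418945, 3.1405434608459473), 6.009005546569824) 121
[[327.61660913 278.10371212]]
[[327.60921911 277.80976665]]
[[327.60425706 277.61239607]]
side ((338.7422790527344, 248.81153869628906), (4.472995758056641, 41.39714431762695), 52.1250114440918) 178
[[339.10155434 249.83787175]]
[[339.16867696 247.98342729]]
[[339.21372104 246.73922356]]
```

```bash
python3 -m creep '[[0,0,-0.015,0,0],[0,0,-0.015,0,0],[0,0,-0.015,0,0],[0,0,-0.015,0,0],[0,0,-0.015,0,0]]'|sed -n '2p;4,6p'
python3 -m creep '[[0,0,0,0,0],[0,0,0,0,0],[0,0,0,0,0],[0,0,0,0,0]]'|sed -n '2p;4,6p'
python3 -m creep '[[0,0,0.04,0,0],[0,0,0.08,0,0],[0,0,0.12,0,0],[0,0,0.155,0,0],[0,0,0.155,0,0]]'|sed -n '2p;4,6p'
```

```text
position: [0.5063, -0.1213, 0.0844]
force: [-6.3, 0.5, -16.4]
grip_width: 0.0082
finger_force: 48.4
position: [0.5063, -0.1212, 0.0844]
force: [-5.7, -0.1, -17.1]
grip_width: 0.0083
finger_force: 48.4
position: [0.5062, -0.1213, 0.0755]
force: [-10.7, 0.3, -2.8]
grip_width: 0.0081
finger_force: 49.9
```

```bash
python3 -m creep '[[0,0,0.015,0,0],[0,0,0.015,0,0]]'|sed -n '2p;4,6p'
python3 -m creep '[[0,0,0,0,0.2],[0,0,0,0,0.5],[0,0,0,0,0.5],[0,0,0,0,0.5],[0,0,0,0,0.5]]' 25|sed -n '2p;4,6p'
python3 -m creep '[[0,0,-0.4,0,0.5],[0,0,-1,0,0.5],[0,0,-1.8,0,0.5],[-0.7,-0.7,-2.2,0,0.5],[-1.4,-1.4,-2.2,0,0.5]]'|sed -n '2p;4,6p'
python3 -m creep '[[-0.6,-0.8,0,0,0.5],[-0.6,-1.2,0,0,0.5],[-0.6,-1.2,0,0,0.5],[-0.6,-1.2,0,0,0.5]]'|sed -n '2p;4,6p'
python3 - <<'E'
from h import *
for c,roi in(("top",(230,330,280,370)),("side",(200,330,300,420))):
    im=grab_frame(c); hsv=cv2.cvtColor(im,cv2.COLOR_BGR2HSV); m=((hsv[...,1]>170)&(hsv[...,2]>90)&((hsv[...,0]<6)|(hsv[...,0]>174))).astype(np.uint8)
    k=np.zeros_like(m);k[roi[0]:roi[1],roi[2]:roi[3]]=1; q=cv2.findNonZero(m*k); print(c,cv2.minAreaRect(q),len(q))
    if c=="side": cv2.imwrite("pics/end.png",cv2.resize(im[100:400,100:500],None,fx=2,fy=2))
E
```

```text
position: [0.5063, -0.1213, 0.0751]
force: [-15.1, 2.0, 8.8]
grip_width: 0.0079
finger_force: 51.3
position: [0.5076, -0.1213, 0.0746]
force: [0.6, -0.1, 0.5]
grip_width: 0.0426
finger_force: 0.0
position: [0.4139, -0.1956, 0.2082]
force: [0.1, -1.8, -0.3]
grip_width: 0.0428
finger_force: 0.0
position: [0.3393, -0.222, 0.2068]
force: [0.5, -0.1, 0.1]
grip_width: 0.0426
finger_force: 0.0
top ((326.9753723144531, 277.7342529296875), (40.30364227294922, 3.035858631134033), 6.009006023406982) 117
side ((338.84698486328125, 250.441650390625), (4.549412250518799, 42.011863708496094), 51.8427734375) 178
```

View pics/end.png

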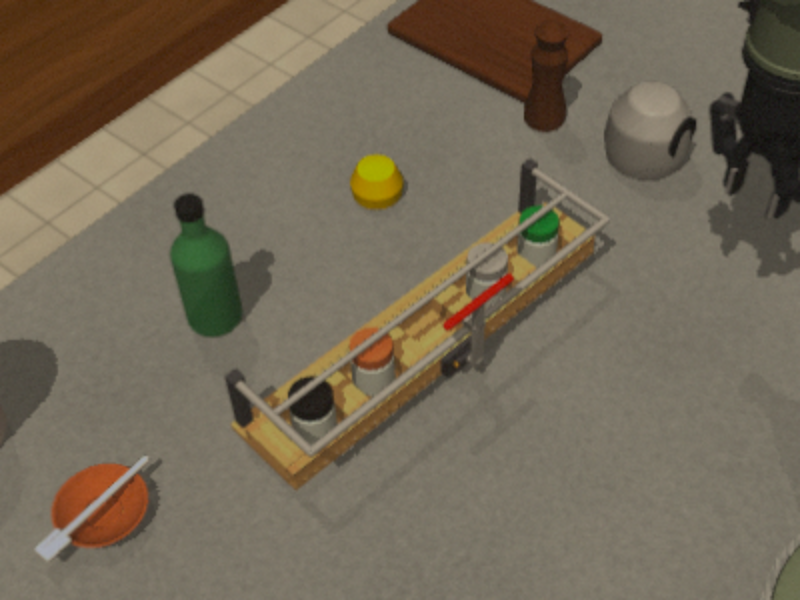

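The frame is down and the hook is closed (handle back at px (339,250)). All four jars are seated, the bystanders are in place, and the gripper is clear at crop (770,150).

```bash
python3 -c "
from workcell import bot
print(bot.job_done())"
```

```text
the job is handed in; nothing more can be done
None
```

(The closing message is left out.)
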